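# Fit the keyed shaft into the pulley and hold it home

## Robot

A 7-joint arm with a two-finger parallel gripper is mounted at the origin on the work surface. World frame = base frame: x ahead of the robot, y to its left, z up, the work surface at z = 0. Lengths are in m, angles in rad, forces in N, time in s.
With the tool pointing down it reaches from about 0.4 to 0.85 m from the base axis. Payload 4.5 kg.
Tool frame: the origin (TCP) lies between the finger pads; the fingertips stand 14 mm ahead of it and the grasp point (between the pads) lies 5 mm behind it; x points along the fingers, z is the direction in which the jaws open and shut, and the axes are right-handed (so a half turn about x gives the same grasp; the last joint's range is limited). The gripper opens to 88 mm and grips with 3 to 60 N. Pads are 18 mm wide; open, the fingers measure 123 mm over their backs; the gripper's body (75 mm by 187 mm) begins 45 mm behind the grasp point.
Start: joints at [-1.178, 0.689, -0.195, 1.565, 0.157, 0.902, -0.215], TCP at [0.219, 0.585, 0.253] pointing down, gripper open.
Joint ranges: [-3.01, 3.01], [-0.46, 2.08], [-1.47, 1.51], [0.13, 2.56], [-1, 4.14], [0.04, 2.09], [-2.66, 2.66]. Speed limits (rad/s): [2.57, 2.57, 3.14, 3.14, 3.14, 3.14, 3.14].

## Interface

Orientations are given as a unit quaternion [x, y, z, w].
In Python, from plant import r, cams gives the robot as it stands.
- The arm moves only by the tool apply_moves, never from a script. Its arguments are lists of equal length, an entry for each row: "travel": the shift along the world's x, y, z in cm, a list of three; "roll": the turn about the world's z in degrees; "gripper": the finger opening in cm, from 0 to 8.81. In form: {"travel": [[x, y, z], ...], "roll": [roll, ...], "gripper": [gripper, ...]}. A call has exactly 8 rows; each row is the pose to reach, as a shift and turn from the pose commanded when the call began; what a row does not reach only later rows make up. A row lasts 1/12 s, in which the tool goes at most 41.7 mm and 7.16 degrees, less where a joint would pass 70% of its speed; a pose out of reach is approached as far as the arm can. A call with a gripper value outside its range is refused whole. The fingers move at their own pace and stop on an object; "newtons" is the grip in N (left out, the last holds). Time passes only in rows, so rows that repeat a pose let the fingers close, or fill a call up. It gives the time, the measured TCP pose, the force and the opening at its end, in the units of the state.
- r.get_state(): the state, without advancing time (a new reading comes with each control period).
- cams.snapshot(name): name is "scene" or "side" or "wrist"; returns a dict with "image" (480x640x3 uint8, red, green, blue), "fx", "fy", "cx", "cy" (pixels), "dist" ([k1, k2, p1, p2, k3] as OpenCV has them; the pictures are not rectified), "R" (3x3) and "t" (3): a world point X has camera coordinates R X + t. Camera axes: x right, y down, z forward; pixel columns grow to the right and rows downward; lengths in m; the calibration is good to about 2 mm. A picture is of the moment at which its call begins. There is no depth.
- r.finish_job(): hands the job in, once; it reports no verdict.
The state is a dict: "clock": time; "q": joint angles; "qd": joint speeds; "joint_torque": joint torques, N m; "tool_pos": TCP position; "eef_rot": TCP orientation; "contact_force": force on the tool from outside, world axes, zero at the start; "moment": the same for the moment, N m; "opening": opening from 0.0 (shut) to 1.0 (fully open).
Only numpy, scipy, OpenCV 4.12 (cv2) and the standard library are available. Lean on these libraries where they do the work, as an engineer would, in place of code of your own. Each camera call takes 0.05 s, during which the arm holds its last target. There are 200 camera calls.

## Task

Pull the keyed shaft (the one with the collar and the raised key) up out of the wooden block and push its nose down into the bore of the clamped pulley, turning it until the key slips into the keyway. Keep pushing against the sprung ejector until the collar sits flat on the pulley's hub, and finish while still gripping the shaft and holding it fully home there: do not let go. Leave the other two shafts in the block and everything else on the bench where it is.

Things in the scene. Friction and masses are not known exactly. Their poses are not given: they have to be found in the camera images.
- keyed_shaft: The shaft to fit: bare steel, 150 mm long, 0.3 to 0.5 kg, upright, nose down, in one of the block's bores (which one varies). Origin: centre of the flat nose end; z along the shaft to its head, x towards its key. Round shank 20 mm diameter from 0 to 110 mm along z (first 5 mm taper down to 15 mm); collar 34 mm diameter from 60 to 66 mm; square head from 110 to 150 mm.
- shaft_nose (a point): Centre of the keyed shaft's flat nose end (its origin), same axes. The raised straight key runs on the shaft's +x side from 30 to 60 mm above this point, right up to the collar: 6 mm wide, 4 mm proud, its outer face 14 mm from the axis.
- shaft_head (a point): Centre of the keyed shaft's square head, the place to grip: 24 x 24 mm, 40 mm high, flats facing the shaft's x and y axes; 130 mm above the nose end, same axes.
- pulley: Aluminium belt pulley, 110 mm diameter, axis upright, clamped on a round grey jig (foot 130 mm diameter, 10 mm thick) fixed to the bench; it cannot turn. Origin on the axis at bench level, z up, x towards the keyway. Rim from 40 to 74 mm above the bench; hub 50 mm diameter with a flat top face at 85 mm.
- bore_mouth (a point): Centre of the bore at the hub's top face, 85 mm up; axes as the pulley. Round bore 22.4 mm diameter with a keyway 8 mm wide on its +x side, reaching 15.5 mm from the axis; both run straight down. The key enters within about 4 degrees of the keyway; otherwise it rests on the hub face with the nose 30 mm deep.
- ejector (a joint): Sprung ejector pin inside the pulley's bore, in metres: 0 = up at rest (its top 45 mm below the hub face), growing as the shaft's nose pushes it down; 0.015 when the collar sits on the hub face, 0.018 at its stop. It pushes back with 6 N at first and 12 N with the collar seated, and would lift a released shaft out of place.
- block: Dark wooden block fixed to the bench, 80 x 250 x 50 mm, its long side along its y. Origin at the centre of its underside. Three round bores 23 mm diameter, 30 mm deep (floor 20 mm above the bench), at -80, 0 and +80 mm along its y, each holding one upright shaft.
- plain_shaft: A spare steel shaft standing in another bore, with a square head too but no collar and no key; 110 mm long (its top 130 mm above the bench); origin at its nose end. To be left there.
- round_shaft: A spare steel shaft standing in another bore, 100 mm long (its top 120 mm above the bench) with a round head 28 mm diameter from 50 to 100 mm, no key; origin at its nose end. To be left there.
- hammer: Loose hammer lying at the back of the bench. To be left alone.
- wrench: Loose steel wrench lying between the robot and the block. To be left alone.
- oil_bottle: Loose green oil bottle, 52 mm diameter, 130 mm high, standing at the robot's left, nearer the robot than the block. To be left alone.
- washer: Loose steel washer, 30 mm diameter, 6 mm thick, lying flat between block and pulley. To be left alone.
- spare_pulley: Small loose solid aluminium pulley, 76 mm diameter, lying at the back of the bench. To be left alone.
- grease_tin: Loose dark tin, 68 mm diameter, 55 mm high, to the right of the clamped pulley. To be left alone.
There are look-alikes about, which are no part of the job. What is shaped like the round_shaft but green or turquoise is not meant.

How it is judged:
On the way, in this order (a step that is already met when the one before it is completed fails the run):
1. the keyed shaft is held by the gripper and drawn clear of the block (z of shaft_nose in the frame of block above 0.055 m and contact force between the fingers and keyed_shaft above 1 N), for 0.2 s.
2. its nose is inside the pulley's bore (horizontal distance between shaft_nose and bore_mouth below 0.004 m and z of shaft_nose in the frame of bore_mouth below -0.015 m), for 0.05 s.
3. its key is in the keyway (horizontal distance between shaft_nose and bore_mouth below 0.004 m and z of shaft_nose in the frame of bore_mouth below -0.038 m), for 0.05 s.
At the end, for the whole second after the job is handed in: Keyed shaft still gripped (over 2 N), at rest in the bore: axis within 4 mm, tilt under 0.07 rad, key within 0.2 rad of the keyway, collar within 2.5 mm of the hub face, ejector down over 12 mm. The other two shafts still stand in the block (horizontal distance between shaft_nose and bore_mouth below 0.004 m and z of shaft_nose in the frame of bore_mouth below -0.0575 m and angle between keyed_shaft's own z axis and vertical below 0.07 rad and angle between the x axis of keyed_shaft and the x axis of pulley, either way round below 0.2 rad and value of joint ejector above 0.012 m and contact force between the fingers and keyed_shaft above 2 N and linear speed of keyed_shaft below 0.02 m/s and z of each of plain_shaft, round_shaft in the frame of block below 0.03 m and angle between each of plain_shaft, round_shaft's own z axis and vertical below 0.2 rad); the arm keeps its last pose, push and grip.
It fails at once if a spare shaft is drawn out of the block (z of any of plain_shaft, round_shaft in the frame of block above 0.045 m).
It fails at once if something else on the bench is shoved away by more than 30 mm (distance of any of hammer, wrench, oil_bottle, washer, spare_pulley, grease_tin from where it was at the start of the episode above 0.03 m).
It also fails if it takes over 45 s, if anything falls off the work surface, if the arm or the gripper's body presses on something with over 40 N, if the wrist force passes 120 N, or if a joint passes its speed limit or range.

## Working session

There is one attempt and no reset: what is moved stays moved. The work goes in short steps, Python scripts to look and compute and a tool call to move; the robot and the scene stay as the last step left them, time stands still between calls to the robot, and variables do not carry over. Pictures are saved under pics/ and viewed, about 8 in all and at most 12, crops included, and the job is handed in when it is done.

Besides the shell and the picture viewer there is one more tool, called after ">>>" as name([rows], argument=value, ...), one row to a line, values as JSON. apply_moves: Moves the arm, as the interface text tells. Its arguments: {"type":"object","properties":{"travel":{"type":"array","items":{"type":"array","items":{"type":"number"}}},"roll":{"type":"array","items":{"type":"number"}},"gripper":{"type":"array","items":{"type":"number"}},"newtons":{"type":"number"}},"required":["travel","roll","gripper"]}

```bash
mkdir -p pics; cat > h.py <<'E'
import numpy as np,cv2,pickle
from plant import r,cams
def snap(n,tag):
    s=cams.snapshot(n); cv2.imwrite(f'pics/{tag}.png',cv2.cvtColor(s['image'],cv2.COLOR_RGB2BGR)); pickle.dump(s,open(f'pics/{tag}.pkl','wb')); return s
def load(tag): return pickle.load(open(f'pics/{tag}.pkl','rb'))
def KD(s): return np.array([[s['fx'],0,s['cx']],[0,s['fy'],s['cy']],[0,0,1.]]),np.array(s['dist'],float)
def ray(s,p):
    K,D=KD(s); n=cv2.undistortPoints(np.array([[p]],float),K,D).ravel()
    R=np.array(s['R']);t=np.array(s['t']); d=R.T@np.r_[n,1]; return -R.T@t,d/np.linalg.norm(d)
def atz(s,p,z):
    o,d=ray(s,p); return o+d*(z-o[2])/d[2]
def tri(obs):
    A=np.zeros((3,3));b=np.zeros(3);L=[ray(s,p) for s,p in obs]
    for o,d in L: M=np.eye(3)-np.outer(d,d);A+=M;b+=M@o
    X=np.linalg.solve(A,b); return X,[np.linalg.norm((np.eye(3)-np.outer(d,d))@(X-o)) for o,d in L]
def proj(s,X):
    K,D=KD(s); R=np.array(s['R'],float); return cv2.projectPoints(np.atleast_2d(np.array(X,float)),cv2.Rodrigues(R)[0],np.array(s['t'],float),K,D)[0].reshape(-1,2)
E
python3 - <<'E'
from h import *
a=snap('scene','s0');b=snap('side','d0')
for s in(a,b): print(s['fx'],-np.array(s['R']).T@np.array(s['t']),np.array(s['R'])[2],s['dist'])
print(r.get_state())
E
```

```text
489.39274554420547 [1.00281438 0.608039   0.94667185] [-0.39526309 -0.58126516 -0.71126501] [0.01710304 0.         0.         0.         0.        ]
567.052577566535 [ 0.42361667 -1.17044315  1.10166417] [ 0.07372379  0.74286756 -0.6653665 ] [-0.12999821  0.          0.          0.          0.        ]
{'clock': 0.1, 'q': array([-1.17821652,  0.68987814, -0.19453834,  1.56620504,  0.15730523,
        0.90247407, -0.21510419]), 'qd': array([ 9.71048084e-04, -1.55488152e-03, -5.52819006e-05, -3.58299228e-03,
       -9.10514083e-05, -2.83174257e-04, -1.06557965e-03]), 'joint_torque': array([-2.23137526e-03, -5.28498137e+01, -1.27131142e+00, -1.53837597e+01,
       -5.25980804e-02,  1.99214199e-03,  2.94945482e-05]), 'tool_pos': array([0.21930443, 0.58470753, 0.2520137 ]), 'eef_rot': array([-0.40313277,  0.58160861,  0.40243991,  0.58073877]), 'contact_force': array([-0.02412185, -0.73201428, -0.59283078]), 'moment': array([ 0.01290867, -0.00717008, -0.01859332]), 'opening': 0.998625523089285}
```

View pics/s0.png

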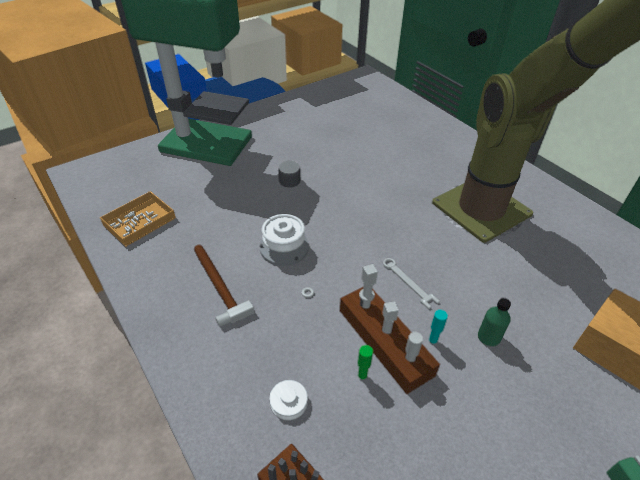

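View pics/d0.png

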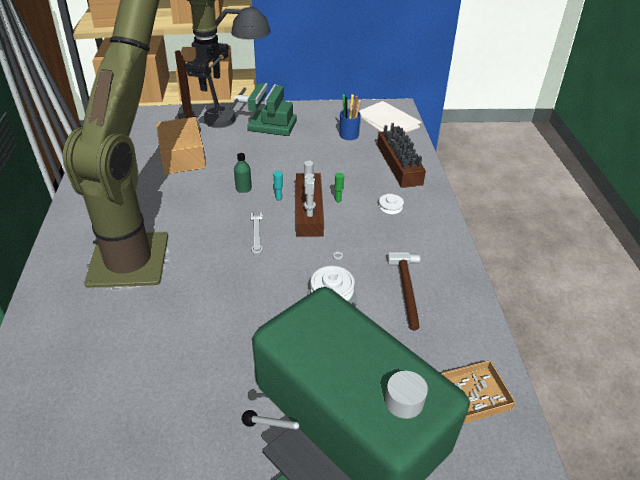

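The scene view shows the block at about (388,338) with the collared keyed shaft at its near end (368,285), and the pulley at (284,235). The side view shows the block at (310,205) and the pulley at (332,283). I'll enlarge these for measuring.

```bash
python3 - <<'E'
import cv2
a=cv2.imread('pics/s0.png');b=cv2.imread('pics/d0.png')
def c(i,x,y,w,h,k): return cv2.resize(i[y:y+h,x:x+w],None,fx=k,fy=k,interpolation=cv2.INTER_CUBIC)
A=cv2.hconcat([c(a,335,255,110,140,4)[:560],c(b,285,150,75,140,4)[:560]])
cv2.imwrite('pics/c1.png',A)   # scene: x=335+u/4,y=255+v/4 ; side from u=440: x=285+(u-440)/4,y=150+v/4
B=cv2.hconcat([c(a,250,205,66,66,6),c(b,300,255,66,66,6)])
cv2.imwrite('pics/c2.png',B)
E
```

```text
(no output)
```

View pics/c1.png

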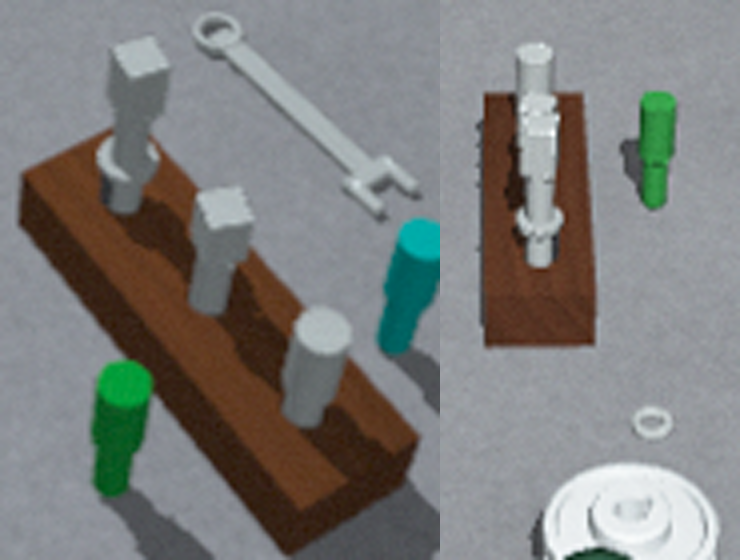

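View pics/c2.png

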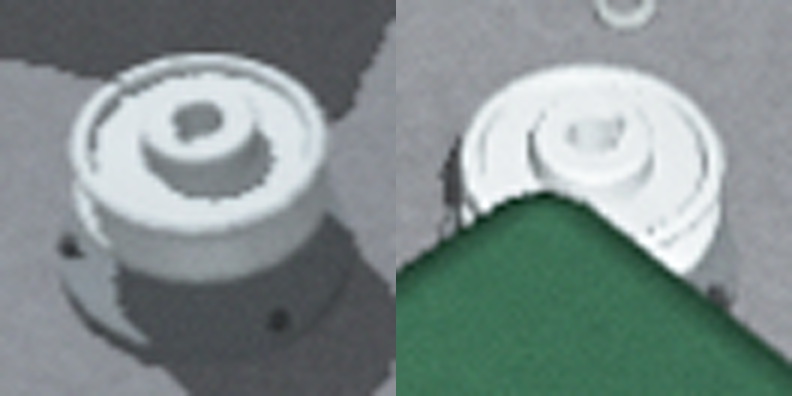

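The first crop shows the keyed head top at (369.8,269.5) in scene and (310.2,181) in side. The second shows the hub top at (283.2,225.3) in scene and (333.3,277.2) in side; the bore's notch isn't clear yet.

```bash
python3 - <<'E'
from h import *
a=load('s0');b=load('d0')
S=lambda u,v:(335+(u+.5)/4-.5,255+(v+.5)/4-.5)
print('head',tri([(a,S(139,58)),(b,(310.2,181))]))
print('head z170',atz(a,S(139,58),.17),atz(b,(310.2,181),.17))
print('hub',tri([(a,(282.8,225)),(b,(332.9,276.8))]))
print('hub85',atz(a,(282.8,225),.085),atz(b,(332.9,276.8),.085))
c=[atz(a,S(*p),.17)[:2] for p in[(112,45),(150,40),(169,68),(130,76)]]
for i in range(4): d=c[(i+1)%4]-c[i]; print('edge',d,np.hypot(*d),np.degrees(np.arctan2(d[1],d[0])))
for n,p in[('plainhead z130',(224,205)),('round z120',(322,332))]: print(n,atz(a,S(*p),.13 if 'plain' in n else .12))
for p in[(23,175),(117,128),(418,437),(292,512)]: print('blk',atz(a,S(*p),.05))
print('washer',atz(a,(308,293),.006))
w=snap('wrist','w0'); print(-np.array(w['R']).T@w['t'],w['R'],w['fx'])
E
```

```text
head (array([0.52047492, 0.10982858, 0.16690767]), [np.float64(0.0008862646941308023), np.float64(0.0008862646941308323)])
head z170 [0.52141985 0.11189167 0.17      ] [0.52090301 0.10489589 0.17      ]
hub (array([ 0.55767993, -0.18439943,  0.08341488]), [np.float64(0.0004999328480299486), np.float64(0.0004999328480299105)])
hub85 [ 0.55798562 -0.18287037  0.085     ] [ 0.5579227  -0.18618395  0.085     ]
edge [-0.01892809  0.00849253] 0.020745977215395523 155.83550042149142
edge [0.00415014 0.02089249] 0.02130069568049901 78.76486401939142
edge [ 0.02039079 -0.0071019 ] 0.021592156282848794 -19.202684104971983
edge [-0.00561284 -0.02228312] 0.022979150366647355 -104.13798579339846
plainhead z130 [0.52357869 0.1898663  0.13      ]
round z120 [0.5284613 0.2715174 0.12     ]
blk [0.55855822 0.06781681 0.05      ]
blk [0.49209708 0.07075145 0.05      ]
blk [0.49064289 0.31772618 0.05      ]
blk [0.5727046  0.31312979 0.05      ]
washer [ 0.59243827 -0.01616601  0.006     ]
[0.15451158 0.60868388 0.38377425] [[ 0.35069818  0.93648786 -0.00112635]
 [ 0.90216822 -0.33752297  0.26864615]
 [ 0.25120369 -0.09522987 -0.96323828]] 407.5878843390954
```

Measured points are consistent with the text: the head top comes out at z≈0.167 against an expected 0.170, and the hub at 0.083 against 0.085. Next I'll move to a wrist view of the keyed shaft from the robot's side to find the key.

>>> apply_moves([
  [1.2,-2.8,0],
  [2.5,-5.7,0],
  [3.7,-8.5,0],
  [5,-11.4,0],
  [6.2,-14.2,0],
  [7.5,-17,0],
  [8.7,-19.9,0],
  [10,-22.7,0],
], roll=[0,0,0,0,0,0,0,0], gripper=[6,6,6,6,6,6,6,6])

```text
clock: 0.82
tool_pos: [0.3196, 0.3565, 0.2527]
eef_rot: [-0.403, 0.581, 0.403, 0.581]
contact_force: [0.4, 0.1, 0.2]
opening: 0.681
```

>>> apply_moves([
  [1.5,-3.2,-0.5],
  [3,-6.5,-1],
  [4.5,-9.8,-1.5],
  [6,-13,-2],
  [7.5,-16.2,-2.5],
  [9,-19.5,-3],
  [10,-22.7,-3],
  [10,-22.7,-3],
], roll=[0,0,0,0,0,0,0,0], gripper=[6,6,6,6,6,6,6,6])

```text
clock: 1.48
tool_pos: [0.4208, 0.1233, 0.2221]
eef_rot: [-0.401, 0.585, 0.398, 0.582]
contact_force: [0.3, 0.2, 0.0]
opening: 0.686
```

```bash
python3 - <<'E'
from h import *
print(r.get_state()['tool_pos'],r.get_state()['q']); w=snap('wrist','w1')
print(proj(w,[[.521,.11,.17],[.521,.11,.05],[.558,-.184,.085]]))
E
```

```text
[0.42078153 0.123302   0.22209762] [-0.23138305  0.51535703 -0.24353727  2.13492787  0.24967122  0.52112576
  0.53780538]
[[365.48935845 448.21389945]
 [350.52333228 337.62156917]
 [ 33.18466689 514.42896605]]
```

View pics/w1.png

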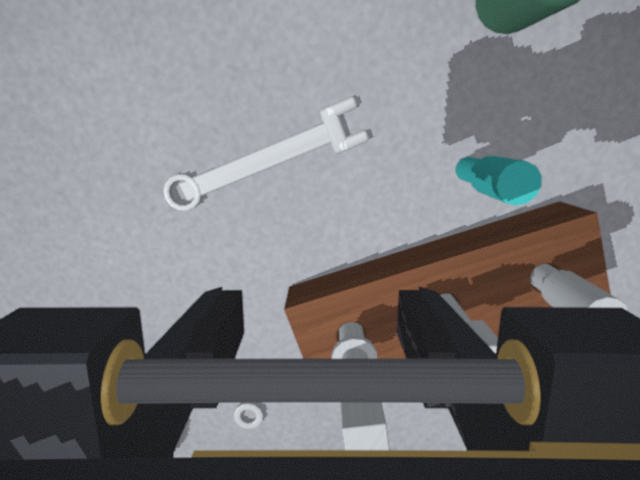

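The view shows the shaft's collar at (352,340) with the shank below it at (350,328), partly hidden by the gripper. I'll enlarge all three views around the collar to find the key.

```bash
python3 - <<'E'
import cv2
def c(f,x,y,w,h,k): return cv2.resize(cv2.imread(f)[y:y+h,x:x+w],None,fx=k,fy=k,interpolation=cv2.INTER_CUBIC)
A=cv2.hconcat([c('pics/s0.png',353,280,26,40,10),c('pics/d0.png',298,180,26,40,10),c('pics/w1.png',325,312,52,80,5)])
cv2.imwrite('pics/c3.png',A)
E
```

```text
(no output)
```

View pics/c3.png

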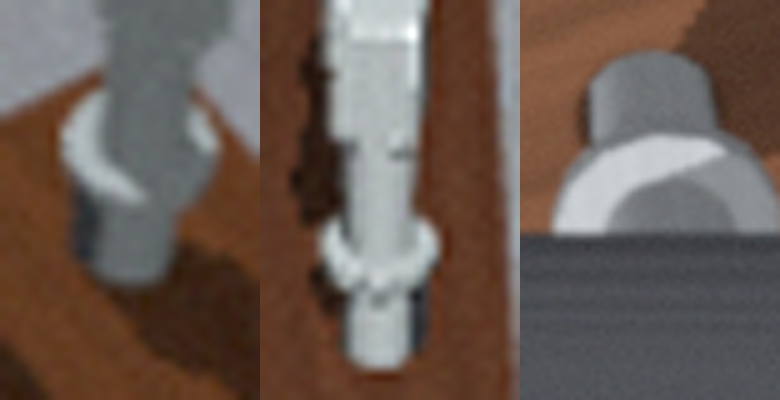

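The key shows as a dark strip on the left in the scene view and on the right in the side view. That puts it on the +x side, at a yaw of about -17°. Next are close wrist views of the head and then the bore.

>>> apply_moves([
  [2.5,-0.5,1.5],
  [5,-1,2.8],
  [7.5,-1.5,2.8],
  [10,-2,2.8],
  [12,-2.3,2.8],
  [13.2,-2.3,2.8],
  [13.2,-2.3,2.8],
  [13.2,-2.3,2.8],
], roll=[0,0,0,0,0,0,0,0], gripper=[6,6,6,6,6,6,6,6])

```text
clock: 2.2
tool_pos: [0.5508, 0.1098, 0.2504]
eef_rot: [-0.403, 0.581, 0.404, 0.581]
contact_force: [-0.8, -0.0, -0.2]
opening: 0.679
```

```bash
python3 - <<'E'
from h import *
print(r.get_state()['tool_pos']); w=snap('wrist','w2')
print(proj(w,[[.521,.11,.17]]))
E
```

```text
[0.55084438 0.1097551  0.2504346 ]
[[301.48864319 208.61250101]]
```

>>> apply_moves([
  [0.4,-3.8,0],
  [0.8,-7.6,-0.5],
  [1.2,-11.4,-1],
  [1.6,-15.2,-1.5],
  [2,-19,-2],
  [2.6,-22.8,-3],
  [3.3,-26.6,-3],
  [3.3,-29.4,-3],
], roll=[0,0,0,0,0,0,0,0], gripper=[6,6,6,6,6,6,6,6])

```text
clock: 2.92
tool_pos: [0.5838, -0.1884, 0.2203]
eef_rot: [-0.402, 0.582, 0.402, 0.581]
contact_force: [1.0, 0.1, 0.5]
opening: 0.682
```

>>> apply_moves([
  [0,0,0],
  [0,0,0],
  [0,0,0],
  [0,0,0],
  [0,0,0],
  [0,0,0],
  [0,0,0],
  [0,0,0],
], roll=[0,0,0,0,0,0,0,0], gripper=[6,6,6,6,6,6,6,6])

```text
clock: 3.58
tool_pos: [0.5845, -0.1852, 0.2208]
eef_rot: [-0.403, 0.581, 0.403, 0.581]
contact_force: [0.2, 0.7, 0.3]
opening: 0.684
```

```bash
python3 - <<'E'
from h import *
print(r.get_state()['tool_pos']); w=snap('wrist','w3'); h=load('w2')
p=proj(w,[[.558,-.184,.085]])[0]; q=proj(h,[[.521,.11,.17]])[0]; print(p,q)
def c(f,m,w,k):
    i=cv2.imread(f);x,y=[max(0,int(v)-w//2) for v in m]; print(f,x,y); return cv2.resize(i[y:y+w,x:x+w],None,fx=k,fy=k,interpolation=cv2.INTER_CUBIC)
cv2.imwrite('pics/c4.png',cv2.hconcat([c('pics/w2.png',q,100,4),c('pics/w3.png',p,100,4)]))
E
```

```text
[ 0.58453908 -0.18517255  0.22082844]
[308.26738466 196.64157864] [301.48864319 208.61250101]
pics/w2.png 251 158
pics/w3.png 258 146
```

View pics/c4.png

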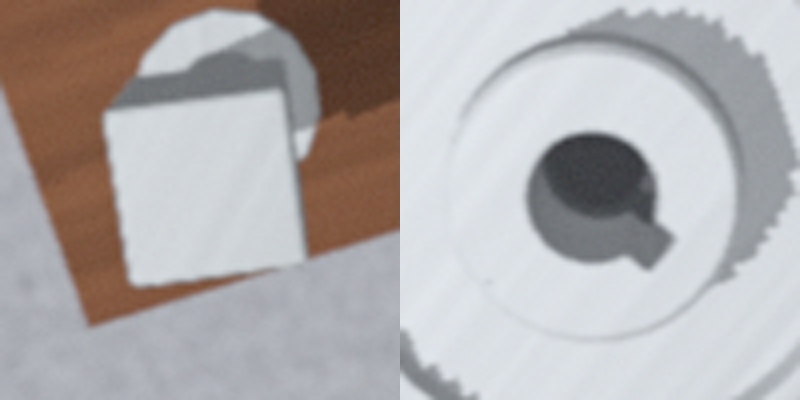

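The left crop shows the head's top corners at (104,110), (282,90), (306,262) and (132,287). The right crop shows the bore centred at about (592,198), with the keyway ending at corners (674,238) and (650,272).

```bash
python3 - <<'E'
from h import *
h=load('w2');w=load('w3');a=load('s0');b=load('d0')
H=lambda u,v:(251+(u+.5)/4-.5,158+(v+.5)/4-.5)
P=lambda u,v:(258+(u-400+.5)/4-.5,146+(v+.5)/4-.5)
cs=[(104,110),(282,90),(306,262),(132,287)]
C=np.array([atz(h,H(*p),.17)[:2] for p in cs]);print('head',C.mean(0))
for i in range(4): d=C[(i+1)%4]-C[i]; print(np.hypot(*d),np.degrees(np.arctan2(d[1],d[0])))
hp=np.mean([H(*p) for p in cs],0)
print('tri',tri([(h,hp),(a,(369.3,269.1)),(b,(310.2,181))]))
print('tri2',tri([(h,hp),(a,(369.3,269.1))]))
B=atz(w,P(592,198),.085)
print('bore',B,'tri',tri([(w,P(592,198)),(a,(282.8,225)),(b,(332.9,276.8))]))
e=[atz(w,P(*p),.085)[:2] for p in[(527,198),(657,198),(592,132),(592,264)]]
print('diam',np.hypot(*(e[0]-e[1])),np.hypot(*(e[2]-e[3])),'c',np.mean(e,0))
k=[atz(w,P(*p),.085)[:2] for p in[(674,238),(650,272)]]
print('kw width',np.hypot(*(k[0]-k[1])),'edge ang',np.degrees(np.arctan2(*(k[0]-k[1])[::-1])))
d=np.mean(k,0)-B[:2];print('kw',np.hypot(*d),np.degrees(np.arctan2(d[1],d[0])))
# refine: darkness segmentation
g=cv2.cvtColor(w['image'],cv2.COLOR_RGB2GRAY).astype(np.uint8)
m=(g<160).astype(np.uint8); n,l,st,ce=cv2.connectedComponentsWithStats(m)
i=l[int(B is not None and P(592,198)[1]),int(P(592,198)[0])];print(st[i],ce[i])
cn=max(cv2.findContours((l==i).astype(np.uint8),0,1)[0],key=len)[:,0,:].astype(float)
X=np.array([atz(w,p,.085)[:2] for p in cn])-B[:2]
from scipy.optimize import least_squares
# fit union circle (r) + slot
def res(v):
    x=X-v[:2];c,s=np.cos(v[2]),np.sin(v[2]);u=x@[c,s];t=x@[-s,c];r0=.0112+v[3]
    sc=np.hypot(*x.T)-r0; q=np.c_[np.abs(u-.00775)-.00775-v[3],np.abs(t)-.004-v[3]]
    sr=np.where((q>0).all(1),np.hypot(*np.maximum(q,0).T),q.max(1)); return np.minimum(sc,sr)
for g0 in(-45,-60,-75,-30):
    o=least_squares(res,[0,0,np.radians(g0),0],x_scale=[.001,.001,.1,.001],loss='soft_l1',f_scale=.0005);print(B[:2]+o.x[:2],np.degrees(o.x[2]),o.x[3],o.cost)
E
```

```text
head [0.51920244 0.11106247]
0.023288304355491105 75.95845357792821
0.023076976443959243 -12.422489509349232
0.02355064326299638 -102.06389639867228
0.02388390014033323 166.9269669842472
tri (array([0.52019561, 0.11018151, 0.16666719]), [np.float64(0.0008582495086059205), np.float64(0.0007097185448830383), np.float64(0.0011699287928320593)])
tri2 (array([0.51969489, 0.11048577, 0.16739483]), [np.float64(0.0004363765646241024), np.float64(0.00043637656462421775)])
bore [ 0.55644804 -0.18527432  0.085     ] tri (array([ 0.55727237, -0.18493679,  0.08333827]), [np.float64(0.0007674734102866092), np.float64(0.0004788418919213374), np.float64(0.0008813488071786754)])
diam 0.021459672705737665 0.021916318045528 c [ 0.55650677 -0.18529589]
kw width 0.00700291848361565 edge ang 124.78872976540802
kw 0.015011702135552309 29.938963681263534
[290 179  36  34 914] [306.71334792 195.74070022]
[ 0.55666526 -0.18511186] -45.98223693825978 -0.0005062536988877153 3.005034862679453e-05
[ 0.5566269  -0.18509315] -61.920569738879074 -0.0005250606650361844 2.956479936882078e-05
[ 0.55661572 -0.18507262] -74.41725203143918 -0.000536816386244902 2.9564405177172904e-05
[ 0.5566943  -0.18510998] -30.811469052524416 -0.0004938398671976948 3.0326993280440056e-05
```

>>> apply_moves([
  [-0.9,3.8,1],
  [-1.8,7.6,2],
  [-2.7,11.4,2.9],
  [-3.6,15.2,2.9],
  [-4.5,19,2.9],
  [-5.4,22.8,2.9],
  [-6.3,26.6,2.9],
  [-6.5,29.6,2.9],
], roll=[1,2,3,4,5,6,7,7.6], gripper=[6,6,6,6,6,6,6,6])

```text
clock: 4.3
tool_pos: [0.5176, 0.1136, 0.25]
eef_rot: [-0.441, 0.552, 0.442, 0.552]
contact_force: [0.5, 1.1, -0.4]
opening: 0.68
```

>>> apply_moves([
  [0,0,0],
  [0,0,0],
  [0,0,-2],
  [0,0,-3.5],
  [0,0,-5],
  [0,0,-5],
  [0,0,-5],
  [0,0,-5],
], roll=[0,0,0,0,0,0,0,0], gripper=[6,6,6,6,6,6,6,6])

```text
clock: 4.97
tool_pos: [0.5201, 0.1093, 0.2003]
eef_rot: [-0.44, 0.553, 0.44, 0.554]
contact_force: [0.4, 1.0, 0.0]
opening: 0.682
```

```bash
python3 - <<'E'
from h import *
from scipy.spatial.transform import Rotation as Ro
s=r.get_state();M=Ro.from_quat(s['eef_rot']).as_matrix();print(s['tool_pos'],np.degrees(np.arctan2(M[1,2],M[0,2])),M[:,0],s['q'],s['contact_force'])
w=load('w3');B=np.array([.5566,-.1851])
g=cv2.cvtColor(w['image'],cv2.COLOR_RGB2GRAY); 
l=cv2.connectedComponents((g<160).astype(np.uint8))[1]; i=l[195,306]
cn=max(cv2.findContours((l==i).astype(np.uint8),0,1)[0],key=len)[:,0,:].astype(float)
X=np.array([atz(w,p,.085)[:2] for p in cn])-B
from scipy.optimize import least_squares
def res(v):
    x=X-v[:2];c,t_=np.cos(v[2]),np.sin(v[2]);u=x@[c,t_];t=x@[-t_,c];r0=.0112+v[3]
    sc=np.hypot(*x.T)-r0; q=np.c_[np.abs(u-.00775)-.00775-v[3],np.abs(t)-.004-v[3]]
    return np.minimum(sc,np.where((q>0).all(1),np.hypot(*np.maximum(q,0).T),q.max(1)))
o=least_squares(res,[0,0,.55,0],x_scale=[.001,.001,.1,.001],loss='soft_l1',f_scale=.0005);print(B+o.x[:2],np.degrees(o.x[2]),o.x[3],o.cost)
E
```

```text
[0.52011687 0.10928574 0.20033856] 76.94375854644183 [ 9.60892438e-04 -1.61374684e-04 -9.99999525e-01] [-0.11616109  0.65091603 -0.28976434  1.89954716  0.29824215  0.63204179
  0.75090159] [0.39546809 0.99784301 0.03531323]
[ 0.55633171 -0.18527513] 29.51269502056643 -0.0006625624768470343 1.872942380678627e-06
```

>>> apply_moves([
  [0,0.1,-1.5],
  [0,0.1,-3],
  [0,0.1,-4.5],
  [0,0.1,-5.5],
  [0,0.1,-5.5],
  [0,0.1,-5.5],
  [0,0.1,-5.5],
  [0,0.1,-5.5],
], roll=[0,0,0,0,0,0,0,0], gripper=[6,6,6,6,6,5,4,3], newtons=45)

```text
clock: 5.63
tool_pos: [0.5201, 0.1114, 0.1457]
eef_rot: [-0.441, 0.553, 0.44, 0.554]
contact_force: [-0.2, -1.0, 0.5]
opening: 0.478
```

>>> apply_moves([
  [0,0,0],
  [0,0,0],
  [0,0,0],
  [0,0,0],
  [0,0,0],
  [0,0,0],
  [0,0,0],
  [0,0,0],
], roll=[0,0,0,0,0,0,0,0], gripper=[2,1.5,1.5,1.5,1.5,1.5,1.5,1.5])

```text
clock: 6.3
tool_pos: [0.5198, 0.1113, 0.1451]
eef_rot: [-0.44, 0.553, 0.44, 0.554]
contact_force: [-0.3, -0.5, 5.8]
opening: 0.265
```

The opening is 23.3 mm, so the 24 mm head is held. Lifting straight up.

>>> apply_moves([
  [0,0,0.7],
  [0,0,1.8],
  [0,0,3.3],
  [0,0,5],
  [0,0,7],
  [0,0,9],
  [0,0,10],
  [0,0,10],
], roll=[0,0,0,0,0,0,0,0], gripper=[1.5,1.5,1.5,1.5,1.5,1.5,1.5,1.5])

```text
clock: 6.97
tool_pos: [0.5203, 0.1115, 0.2465]
eef_rot: [-0.441, 0.552, 0.44, 0.554]
contact_force: [0.7, -0.7, -3.6]
opening: 0.268
```

>>> apply_moves([
  [0,-0.5,0],
  [0.2,-2,0],
  [0.5,-4.5,0],
  [0.9,-7.5,0],
  [1.3,-10.5,0],
  [1.7,-13.5,0],
  [2,-16,0],
  [2.2,-18,0],
], roll=[2,6,12,18,24,30,36,40], gripper=[1.5,1.5,1.5,1.5,1.5,1.5,1.5,1.5])

```text
clock: 7.63
tool_pos: [0.5404, -0.072, 0.2429]
eef_rot: [-0.603, 0.369, 0.604, 0.368]
contact_force: [-0.1, -0.4, -3.4]
opening: 0.265
```

>>> apply_moves([
  [0.2,-1.5,0],
  [0.5,-4,0],
  [0.8,-6.5,0],
  [1.1,-9,0],
  [1.3,-11,0],
  [1.5,-11.6,0],
  [1.5,-11.6,0],
  [1.5,-11.6,0],
], roll=[1,2,2.5,2.5,2.5,2.5,2.5,2.5], gripper=[1.5,1.5,1.5,1.5,1.5,1.5,1.5,1.5])

```text
clock: 8.3
tool_pos: [0.5559, -0.1835, 0.2437]
eef_rot: [-0.61, 0.356, 0.612, 0.356]
contact_force: [-0.5, 0.3, -3.9]
opening: 0.267
```

```bash
python3 - <<'E'
from h import *
from scipy.spatial.transform import Rotation as Ro
s=r.get_state();M=Ro.from_quat(s['eef_rot']).as_matrix();print(s['tool_pos'],np.degrees(np.arctan2(M[1,2],M[0,2])),M[:,0],s['q'],s['contact_force'],s['opening'])
w=snap('scene','s1');v=snap('side','d1');p=proj(w,[[.557,-.185,.15]])[0].astype(int);q=proj(v,[[.557,-.185,.15]])[0].astype(int)
print(p,q)
def c(f,m,k):
    x,y=m[0]-40,m[1]-50; print(x,y); return cv2.resize(cv2.imread(f)[y:y+100,x:x+80],None,fx=k,fy=k,interpolation=cv2.INTER_CUBIC)
cv2.imwrite('pics/c5.png',cv2.hconcat([c('pics/s1.png',p,5),c('pics/d1.png',q,5)]))
E
```

```text
[ 0.55593452 -0.18352637  0.2437241 ] 119.57836457263697 [-0.00172436  0.00189148 -0.99999672] [ 0.56577579  0.69424238 -0.56912327  1.68508367  0.45372042  0.89946307
  1.90064406] [-0.54725835  0.31858697 -3.8637957 ] 0.26671310863549563
[281 205] [333 257]
241 155
293 207
```

View pics/c5.png

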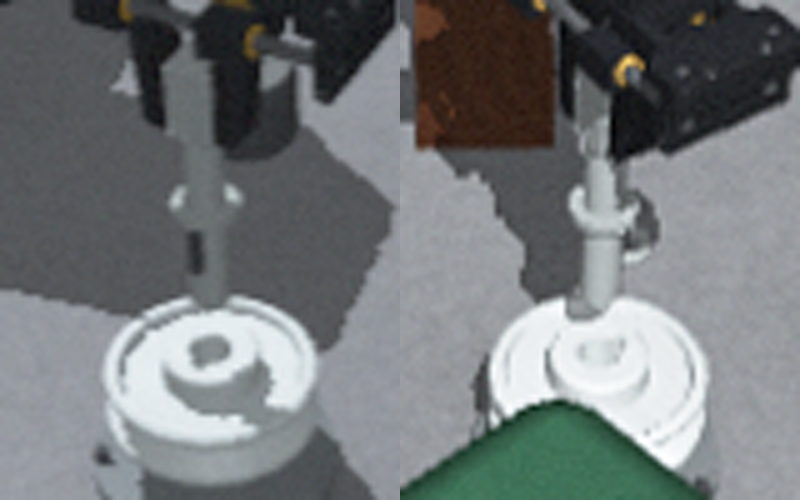

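The shaft hangs upright over the hub. The key is visible in scene at crop (196,252). The nose is at (210,304) in scene and (598,307) in side. Now I'll compare nose and bore.

```bash
python3 - <<'E'
from h import *
a=load('s1');b=load('d1')
A=lambda u,v:(241+(u+.5)/5-.5,155+(v+.5)/5-.5)
Bf=lambda u,v:(293+(u-400+.5)/5-.5,207+(v+.5)/5-.5)
X,e=tri([(a,A(210,304)),(b,Bf(598,307))]);print('nose',X,e)
Y,e=tri([(a,A(206,202)),(b,Bf(604,211))]);print('collar',Y,e)
Z,e=tri([(a,A(209,350)),(b,Bf(600,350))]);print('bore',Z,e)
for s in(a,b): print(proj(s,[[.556,-.1835,.119],[.556,-.1835,.185],[.5563,-.1853,.085]]))
E
```

```text
nose [ 0.55542089 -0.18522203  0.1151492 ] [np.float64(0.00019557274135583618), np.float64(0.00019557274135607305)]
collar [ 0.55509881 -0.18586365  0.18085441] [np.float64(0.0007683991305002802), np.float64(0.0007683991305002598)]
bore [ 0.55754088 -0.18510509  0.08452038] [np.float64(0.000259992298008662), np.float64(0.00025999229800861357)]
[[282.77294526 214.71285846]
 [281.61792901 194.44275943]
 [282.86291879 224.20134848]]
[[332.49239699 266.41385919]
 [333.43258985 246.73124605]
 [332.21981832 276.57759929]]
```

>>> apply_moves([
  [0.1,-0.1,-0.5],
  [0.1,-0.1,-1.5],
  [0.1,-0.1,-2.5],
  [0.1,-0.1,-3.3],
  [0.1,-0.1,-3.9],
  [0.1,-0.1,-4.5],
  [0.1,-0.1,-5],
  [0.1,-0.1,-5],
], roll=[0,0,0,0,0,0,0,0], gripper=[1.5,1.5,1.5,1.5,1.5,1.5,1.5,1.5])

```text
clock: 9.07
tool_pos: [0.5568, -0.1857, 0.1935]
eef_rot: [-0.61, 0.356, 0.612, 0.356]
contact_force: [-0.4, -0.1, -3.2]
opening: 0.267
```

The nose is 17 mm deep with no side force. Continuing gently past the point where the key enters.

>>> apply_moves([
  [0,0,-0.4],
  [0,0,-0.8],
  [0,0,-1.2],
  [0,0,-1.5],
  [0,0,-1.8],
  [0,0,-2.1],
  [0,0,-2.4],
  [0,0,-2.4],
], roll=[0,0,0,0,0,0,0,0], gripper=[1.5,1.5,1.5,1.5,1.5,1.5,1.5,1.5])

```text
clock: 9.73
tool_pos: [0.5571, -0.1858, 0.1701]
eef_rot: [-0.611, 0.356, 0.611, 0.356]
contact_force: [0.3, -0.6, -3.2]
opening: 0.266
```

The key is in: 40 mm deep with no contact force. Now pushing home against the ejector.

>>> apply_moves([
  [0,0,-0.4],
  [0,0,-0.8],
  [0,0,-1.1],
  [0,0,-1.4],
  [0,0,-1.6],
  [0,0,-1.8],
  [0,0,-2],
  [0,0,-2],
], roll=[0,0,0,0,0,0,0,0], gripper=[1.5,1.5,1.5,1.5,1.5,1.5,1.5,1.5], newtons=55)

```text
clock: 10.4
tool_pos: [0.5581, -0.1854, 0.1516]
eef_rot: [0.611, -0.356, -0.611, -0.356]
contact_force: [-2.2, 0.8, 6.8]
opening: 0.268
```

>>> apply_moves([
  [0,0,-0.1],
  [0,0,-0.2],
  [0,0,-0.3],
  [0,0,-0.4],
  [0,0,-0.4],
  [0,0,-0.4],
  [0,0,-0.4],
  [0,0,-0.4],
], roll=[0,0,0,0,0,0,0,0], gripper=[1.5,1.5,1.5,1.5,1.5,1.5,1.5,1.5])

```text
clock: 11.07
tool_pos: [0.5583, -0.1853, 0.1501]
eef_rot: [0.612, -0.356, -0.61, -0.356]
contact_force: [-5.4, 1.8, 24.8]
opening: 0.264
```

```bash
python3 - <<'E'
from h import *
w=snap('scene','s2');v=snap('side','d2')
s=r.get_state();print(s['tool_pos'],s['contact_force'],s['moment'],s['opening'],s['clock'])
def c(f,x,y): return cv2.resize(cv2.imread(f)[y:y+100,x:x+80],None,fx=5,fy=5,interpolation=cv2.INTER_CUBIC)
cv2.imwrite('pics/c6.png',cv2.hconcat([c('pics/s2.png',241,165),c('pics/d2.png',293,217)]))
E
```

```text
[ 0.55822273 -0.1853489   0.15010469] [-7.09333425  2.15753057 23.89469751] [0.56520284 1.62196036 0.04133824] 0.2652596095716581 11.1667
```

View pics/c6.png

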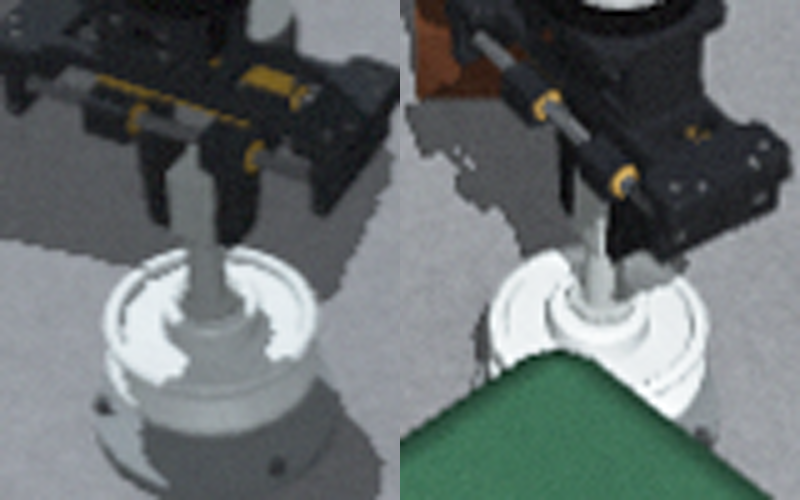

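Both views show the collar flat on the hub, at crop (210,315) in scene and (600,312) in side. TCP z is 0.1501, which matches the seated value, and the force has stepped up past the ejector's 12 N. Handing in.

```bash
python3 -c "
from h import *
print(r.finish_job());s=r.get_state();print(s['tool_pos'],s['contact_force'],s['opening'],s['clock'])"
```

```text
the job is handed in; nothing more can be done
None
the job is handed in; nothing more can be done
```

The keyed shaft is fitted in the clamped pulley, and I handed the job in at about 11.2 s with the gripper still holding it down. No verdict is reported on hand-in.

**What I did:** I found the key on the shaft's +x side (yaw about -13°) and the keyway at about 29.5°. I gripped the square head, lifted it clear of the block, turned it 42.5° on the way, and lowered it in. The key went in on the first try, with no search needed.

**Last checks before hand-in:**
- **Depth:** the tool was at z = 0.1501, which matches the height worked out for the collar sitting on the hub. The scene and side pictures both show the collar flat on the hub face.
- **Force:** the upward push was about 24 N, more than the ejector's 12 N, so the collar is bearing on the hub. There is also a sideways load of about 7 N and a moment of about 1.6 N m, which I left as they were.
- **Grip:** the opening was 23.4 mm on the 24 mm head, with the grip set to 55 N.

**What disagreed or went unchecked:**
- The camera views and the tool position differed by about 2 mm on the offset from nose to bore. I used roughly the average, and the nose entered with no side force.
- I did not look again at the two spare shafts or the loose items. The forces reported after each move showed no sign of hitting anything.
- A state reading after hand-in was refused.

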